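Pack a stacked games set into its fitted trays

ROBOT

A 6-joint arm with a two-finger parallel gripper is mounted at the origin on the work surface. World frame = base frame: x ahead of the robot, y to its left, z up, the work surface at z = 0. Lengths are in mm, angles in rad, forces in N, time in s.
With the tool pointing down it reaches from about 200 to 875 mm from the base axis. Payload 3.4 kg.
Tool frame: the origin (TCP) lies midway between the tips of the shut fingers; the grasp point (between the pads) lies 19 mm behind it; z points along the fingers, y is the line along which they close (so a half turn about z gives the same grasp; the last joint's range is limited). The gripper opens to 94 mm and grips with 3 to 60 N. Pads are 16 mm wide; open, the fingers measure 119 mm over their backs; the gripper's body (75 mm by 177 mm) begins 78 mm behind the grasp point.
Start: joints at [1.043, 0.276, 1.505, -0, 1.361, -0.121], TCP at [227.533, 528.105, 205.493] pointing down, gripper open.
Joint ranges: [-2.89, 2.89], [-0.75, 2.08], [0.22, 2.7], [-1.18, 4.32], [0.11, 2.71], [-2.7, 2.7]. Speed limits (rad/s): [2.57, 2.57, 3.14, 3.14, 3.14, 3.14].

INTERFACE

Orientations are given as a rotation vector (axis times angle).
In Python, from cell import robot, viewer gives the robot as it stands. The module is installed in compiled form; this text tells all that it offers.
- The arm moves only by the shell command python3 -m inch 'ROWS' [FORCE]. ROWS is JSON, a list of rows, each an object of numbers: "dx", "dy", "dz": the shift along the tool's x, y, z in cm; "wx", "wy", "wz": the turn, a rotation vector about the tool's x, y, z in rad; "gripper": the finger opening in cm, from 0 to 9.4. In form: [{"dx": .., "dy": .., "dz": .., "wx": .., "wy": .., "wz": .., "gripper": ..}, ...]. A call has 1 to 8 rows; each row shifts and turns the commanded pose from where the row before left it, along the tool's axes as they then stand; what a row does not reach is not made up. A row lasts 1/8 s, in which the tool goes at most 62.5 mm and 10.7 degrees, less where a joint would pass 70% of its speed; a pose out of reach is approached as far as the arm can. A call is refused whole if a number of a shift passes 6.25 or a number of a turn 0.188, either way. A call with a gripper value outside its range is refused whole. The fingers move at their own pace and stop on an object; FORCE is the grip in N (left out, the last holds). Time passes only in rows, so rows that do not move let the fingers close. It gives the time, the measured TCP pose, the force, the opening and the grip force at its end, in the units of the state.
- robot.get_state(): the state, without advancing time (a new reading comes with each control period).
- viewer.camera(name): name is "scene" or "top"; returns the picture (400x640x3 uint8, red, green, blue); there is no depth.
- viewer.get_calibration(name): a dict with "intrinsics" (3x3 intrinsics, pixels), "D" ([k1, k2, p1, p2, k3] as OpenCV has them; the pictures are not rectified), "world_from_camera" (4x4, takes a point from camera to world coordinates). Camera axes: x right, y down, z forward; pixel columns grow to the right and rows downward; lengths in mm; the calibration is good to about 2 mm. A picture is of the moment at which its call begins. get_calibration takes no time and is no camera call.
- robot.close_job(): hands the job in; it is judged then, once.
The state is a dict: "clock": time; "joint_positions": joint angles; "dq": joint speeds; "joint_torque": joint torques, N m; "position": TCP position; "orientation": TCP orientation; "wrist_force": force on the tool from outside, world axes, zero at the start; "torque": the same for the moment, N m; "opening": finger opening in mm; "grasp_force": force on a finger pad.
Only numpy, scipy, OpenCV 4.12 (cv2) and the standard library are available. Lean on these libraries where they do the work, as an engineer would, in place of code of your own. Each camera call takes 0.05 s, during which the arm holds its last target. There are 200 camera calls.

TASK

The game is over and its pieces are stacked up beside the open games box: take the stack apart from the top, one piece at a time, and put the dice cup, the chip rack, the domino box and the cribbage board each down into the tray well shaped for it, the right way up and resting on the bottom of the well. Put the cup and the chip rack away first, in either order, then the domino box, then the board. Set the pieces down rather than dropping them, and do not knock the blue vase or the white mug.

Things in the scene. Friction and masses are not known exactly. Their poses are not given: they have to be found in the camera images.
- cup: dice cup: dark brown round open cup, 50 mm high, 44 mm across the rim, 41 mm at the foot, 3 mm wall, about 60 g; stands open end up on one end of the domino box, beside the chip rack (random which end). Origin: centre of its underside; z up. Grip it across the outside.
- rack: chip rack: small white trough 56 (x) by 34 (y) by 28 mm with a row of coloured chips on edge that do not come out (top of the chips 32 mm above the underside, about 110 g); stands on the other end of the domino box, its x across the domino box. Origin: centre of its underside; z up. Its flat end plates, 28 mm high, full width, are 56 mm apart over their outsides along x: grip over them.
- domino: domino box: flat closed wooden box 112 (x) by 58 (y) by 28 mm, dark with a lighter sliding lid (the lid does not move), about 180 g; lies on the cribbage board, roughly parallel to it, and carries the cup and the rack, whose centres lie about 28 mm either side of its middle along x. Origin: centre of its underside; z up. 
- board: cribbage board: flat pale wooden block 150 (x) by 66 (y) by 22 mm with rows of small dark peg holes, about 200 g; lies on the table as the bottom of the stack. Origin: centre of its underside; z up. 
- tray_cup: green tray 172 (x) by 102 (y) by 11 mm high, fixed, one of four lying parallel, two by two in random order, in the base of a games box (grey rim 10 mm thick, its top 16 mm above the table); the next trays' centres are 173 mm away along x and 103 mm along y. Origin: centre of its underside, 4 mm above the table. In its middle is a round well 56 mm across and 7 mm deep, dark felt (floor 4 mm above the origin): for the dice cup.
- tray_rack: green tray 172 (x) by 102 (y) by 11 mm high, fixed, one of four lying parallel, two by two in random order, in the base of a games box (grey rim 10 mm thick, its top 16 mm above the table); the next trays' centres are 173 mm away along x and 103 mm along y. Origin: centre of its underside, 4 mm above the table. In its middle is a rectangular well 68 (x) by 46 (y) mm, 7 mm deep, dark felt (floor 4 mm above the origin): for the chip rack (x along x).
- tray_domino: green tray 172 (x) by 102 (y) by 11 mm high, fixed, one of four lying parallel, two by two in random order, in the base of a games box (grey rim 10 mm thick, its top 16 mm above the table); the next trays' centres are 173 mm away along x and 103 mm along y. Origin: centre of its underside, 4 mm above the table. In its middle is a rectangular well 124 (x) by 70 (y) mm, 7 mm deep, dark felt (floor 4 mm above the origin): for the domino box (x along x).
- tray_board: green tray 172 (x) by 102 (y) by 11 mm high, fixed, one of four lying parallel, two by two in random order, in the base of a games box (grey rim 10 mm thick, its top 16 mm above the table); the next trays' centres are 173 mm away along x and 103 mm along y. Origin: centre of its underside, 4 mm above the table. In its middle is a rectangular well 162 (x) by 78 (y) mm, 7 mm deep, dark felt (floor 4 mm above the origin): for the cribbage board (x along x).
- vase: bystander: blue ceramic vase, 135 mm high, 84 mm across, standing at one side of the work. Origin: centre of its foot.
- mug: bystander: white mug, 90 mm high, 80 mm across with a handle, standing at the other side. Origin: centre of its foot.
There are look-alikes about, which are no part of the job. Leave any purple or red look-alike of the tray_board alone.

How it is judged (in metres and radians):
On the way, in this order (a step that is already met when the one before it is completed fails the run):
1. the dice cup and the chip rack are in their wells (horizontal distance between cup and tray_cup below 0.012 m and z of cup in the frame of tray_cup between 0.001 and 0.0075 m and angle between each of cup, rack's own z axis and vertical below 0.09 rad and horizontal distance between rack and tray_rack below 0.012 m and z of rack in the frame of tray_rack between 0.001 and 0.0075 m), for 0.2 s.
2. then the domino box is in its well (horizontal distance between domino and tray_domino below 0.012 m and z of domino in the frame of tray_domino between 0.001 and 0.0075 m and angle between domino's own z axis and vertical below 0.09 rad), for 0.2 s.
3. then the cribbage board is in its well (horizontal distance between board and tray_board below 0.012 m and z of board in the frame of tray_board between 0.001 and 0.0075 m and angle between board's own z axis and vertical below 0.09 rad), for 0.2 s.
At the end, for the whole second after the job is handed in: cup, rack, domino box and cribbage board each lie in their own tray's well: centre within 12 mm of the tray's centre, underside on the well floor (within 3.5 mm), upright within 0.09 rad, at rest (all of step 1 and all of step 2 and all of step 3 and linear speed of each of cup, rack, domino, board below 0.02 m/s and angular speed of each of cup, rack, domino, board below 0.2 rad/s); the robot touches nothing.
It fails at once if a piece falls: it moves faster than 0.8 m/s while the fingers do not touch it (a drop of over 3 cm) (linear speed of cup above 0.8 m/s or linear speed of rack above 0.8 m/s or linear speed of domino above 0.8 m/s or linear speed of board above 0.8 m/s).
It fails at once if the vase is knocked: shifted over 30 mm or tipped (distance of vase from where it was at the start of the episode above 0.03 m or angle between vase's own z axis and vertical above 0.4 rad).
It fails at once if the mug is knocked: shifted over 30 mm or tipped (distance of mug from where it was at the start of the episode above 0.03 m or angle between mug's own z axis and vertical above 0.4 rad).
It also fails if it takes over 120 s, if anything falls off the work surface, if the arm or the gripper's body presses on something with over 40 N, if the wrist force passes 120 N, or if a joint passes its speed limit or range.

## Working session

There is one attempt and no reset: what is moved stays moved. The work goes in short steps, Python scripts to look and compute and a shell command to move; the robot and the scene stay as the last step left them, time stands still between calls to the robot, and variables do not carry over. Pictures are saved under pics/ and viewed, at most 14 in all, crops included, and the job is handed in when it is done.

```bash
mkdir -p pics; python3 - <<'E'
from cell import robot, viewer
import cv2, numpy as np
np.set_printoptions(precision=3,suppress=True)
for n in ("scene","top"):
    cv2.imwrite(f"pics/{n}0.png",viewer.camera(n)[:,:,::-1])
    c=viewer.get_calibration(n);print(n,c["intrinsics"],c["D"],c["world_from_camera"])
print(robot.get_state())
E
```

```text
scene [[419.126   0.    318.312]
 [  0.    419.126 201.521]
 [  0.      0.      1.   ]] [0.017 0.    0.    0.    0.   ] [[   0.838    0.365   -0.406 1058.864]
 [   0.546   -0.539    0.641 -918.499]
 [   0.015   -0.759   -0.651  969.722]
 [   0.       0.       0.       1.   ]]
top [[368.877   0.    325.306]
 [  0.    368.877 201.417]
 [  0.      0.      1.   ]] [-0.08  0.    0.    0.    0.  ] [[  -0.013   -0.988    0.155  327.583]
 [  -1.       0.011   -0.01    10.818]
 [   0.008   -0.156   -0.988 1119.721]
 [   0.       0.       0.       1.   ]]
{'clock': 0.1, 'joint_positions': array([ 1.043,  0.277,  1.506,  0.   ,  1.361, -0.121]), 'dq': array([-0.   , -0.003, -0.003, -0.001, -0.   ,  0.002]), 'joint_torque': array([  0.001, -40.546, -23.778,   0.07 ,   0.03 ,  -0.   ]), 'position': array([227.276, 527.666, 204.723]), 'orientation': array([-0.635, -3.076,  0.002]), 'wrist_force': array([0.521, 0.303, 0.198]), 'torque': array([ 0.031,  0.034, -0.038]), 'grasp_force': 0.0, 'opening': 94.03139428122188}
```

View pics/scene0.png

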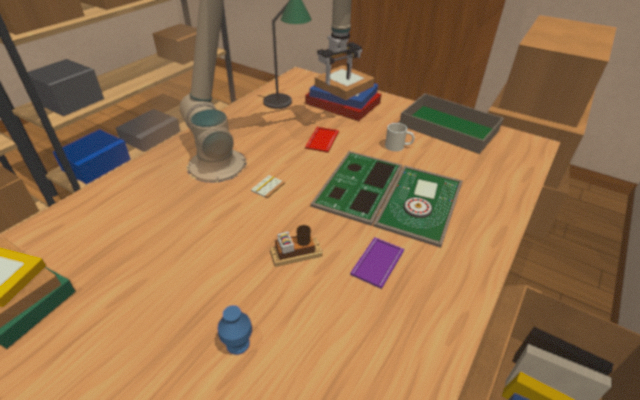

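View pics/top0.png

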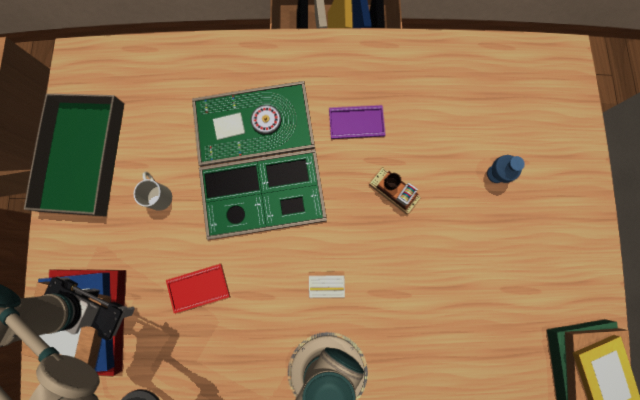

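The stack is at about top(394,190), scene(297,245). The open box base has its wells at top(232,182) board, (288,173) domino, (236,214) cup and (291,206) rack. Things I could mistake for it: the purple tray at top(357,122), the red tray at top(198,288), the lid at (253,122), the green bin at (75,155) and the white card set at (327,287). I choose the green base with four dark wells, and check it in one close crop.

```bash
cat > h.py <<'E'
from cell import robot, viewer
import cv2, numpy as np
np.set_printoptions(precision=2,suppress=True)
C={n:viewer.get_calibration(n) for n in ("scene","top")}
def ray(n,p):
    c=C[n];u=cv2.undistortPoints(np.float64([[p]]),np.array(c["intrinsics"]),np.array(c["D"]))[0,0]
    T=np.array(c["world_from_camera"]);return T[:3,3],T[:3,:3]@np.array([u[0],u[1],1])
def plane(n,p,z):
    o,d=ray(n,p);return o+d*(z-o[2])/d[2]
def proj(n,P):
    c=C[n];T=np.linalg.inv(np.array(c["world_from_camera"]))
    return cv2.projectPoints(np.float64([P]),cv2.Rodrigues(T[:3,:3])[0],T[:3,3],np.array(c["intrinsics"]),np.array(c["D"]))[0][0,0]
def rect(n,cnt,z):
    P=np.array([plane(n,p,z)[:2] for p in cnt.reshape(-1,2)],np.float32)
    (c,(w,h),a)=cv2.minAreaRect(P)
    if w<h: w,h,a=h,w,a+90
    return np.array(c),w,h,(a+90)%180-90
E
python3 - <<'E'
from h import *
im=viewer.camera("top");sc=viewer.camera("scene")
np.save("top1.npy",im);np.save("scene1.npy",sc)
g=cv2.resize(im,None,fx=4,fy=4,interpolation=cv2.INTER_CUBIC)
m=(g.max(2)<48).astype(np.uint8); 
cs,_=cv2.findContours(m,cv2.RETR_EXTERNAL,cv2.CHAIN_APPROX_NONE)
for c in cs:
    x,y,w,h=cv2.boundingRect(c)
    if cv2.contourArea(c)>2000 and 195*4<x<330*4 and 150*4<y<240*4:
        print((x+w/2)/4,(y+h/2)/4,rect("top",(c-1.5)/4,15))
a=cv2.resize(im[145:245,195:330],(540,400),interpolation=cv2.INTER_CUBIC)
b=cv2.resize(im[160:220,360:430],(560,480),interpolation=cv2.INTER_CUBIC)
c=cv2.resize(sc[220:270,262:330],(680,500),interpolation=cv2.INTER_CUBIC)
for n,i in zip("abc",(a,b,c)): cv2.imwrite(f"pics/{n}.png",i[:,:,::-1])
E
```

```text
235.75 214.625 (array([465.74, 272.56]), 54.22831344604492, 53.30841064453125, 89.46095275878906)
292.375 205.75 (array([491.23, 101.41]), 66.98240661621094, 44.316993713378906, -81.29771041870117)
231.75 181.875 (array([567.51, 287.9 ]), 161.2346954345703, 77.03677368164062, -81.39504814147949)
287.25 173.0 (array([593.24, 117.  ]), 122.67835235595703, 68.49890899658203, -81.48066711425781)
```

View pics/b.png

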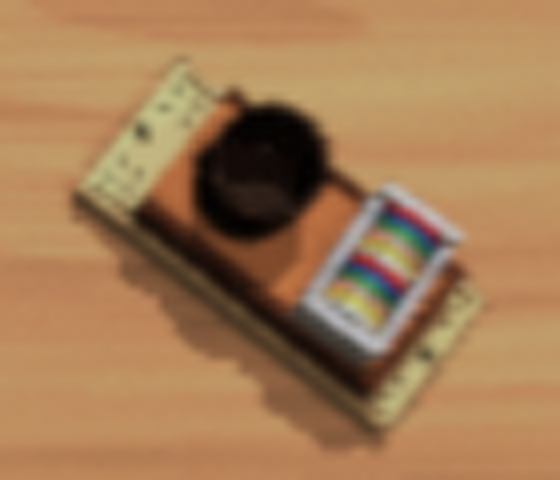

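View pics/c.png

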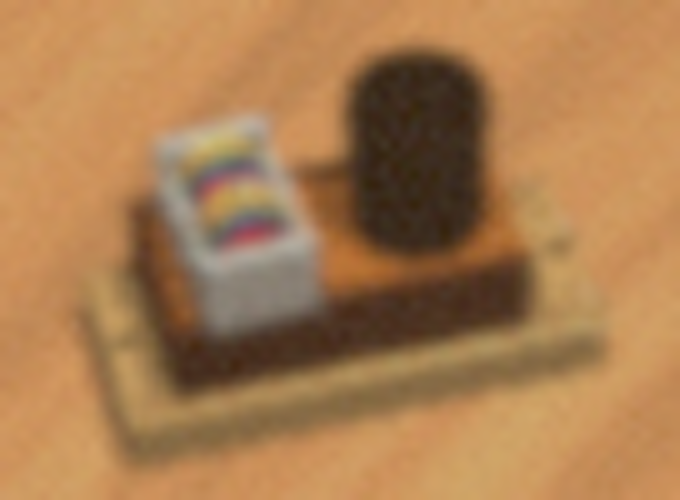

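The crop shows the cup on the far-left end at b(259,170), the rack at b(382,268), the dark domino box below them, and the pale board at the bottom. The four wells match their given sizes. Next I turn these points into positions.

```bash
python3 - <<'E'
from h import *
B=lambda x,y:(360+(x+.5)/8-.5,160+(y+.5)/8-.5)
S=lambda x,y:(262+(x+.5)/10-.5,220+(y+.5)/10-.5)
print("cup",plane("top",B(259,170),100),plane("scene",S(420,85),100))
R=np.array([plane("top",B(*p),78)[:2] for p in [(388,183),(465,238),(375,355),(298,303)]])
print("rack",R.mean(0),[np.linalg.norm(R[i]-R[i-1]) for i in range(4)],np.degrees(np.arctan2(*(R[1]-R[2])[::-1])),np.degrees(np.arctan2(*(R[0]-R[3])[::-1])))
R=np.array([plane("scene",S(*p),78)[:2] for p in [(265,112),(318,235),(205,260),(155,137)]]);print("rack scene",R.mean(0))
R=np.array([plane("top",B(*p),22)[:2] for p in [(183,58),(484,293),(378,422),(80,188)]])
print("board",R.mean(0),[np.linalg.norm(R[i]-R[i-1]) for i in range(4)],np.degrees(np.arctan2(*(R[0]-R[1])[::-1])),np.degrees(np.arctan2(*(R[3]-R[2])[::-1])))
R=np.array([plane("scene",S(*p),22)[:2] for p in [(88,290),(130,430),(605,325),(525,175)]])
print("board scene",R.mean(0),[np.linalg.norm(R[i]-R[i-1]) for i in range(4)])
for n,p,z in (("top",(505,165),100),("top",(148,193),80),("scene",(234,345),0),("scene",(397,148),0)):print(n,plane(n,p,z))
s=robot.get_state();M=cv2.Rodrigues(s["orientation"])[0];print(M)
E
```

```text
cup [ 545.12 -189.16  100.  ] [ 545.86 -187.41  100.  ]
rack [ 512.77 -236.53] [np.float64(55.91367905484253), np.float64(34.06326454877419), np.float64(54.9426522515984), np.float64(33.19227864248355)] -39.475324359895104 -38.52597931181414
rack scene [ 511.72 -234.3 ]
board [ 534.74 -211.75] [np.float64(65.28166326470631), np.float64(145.17134764405563), np.float64(65.1376706466954), np.float64(142.80879307009636)] 50.31374489066531 50.38200122152982
board scene [ 533.72 -213.94] [np.float64(142.9689226343453), np.float64(58.67350905747414), np.float64(147.67849802262276), np.float64(68.16244845584484)]
top [ 589.68 -524.71  100.  ]
top [521.84 515.68  80.  ]
scene [ 581.53 -549.18    0.  ]
scene [538.54 511.06  -0.  ]
[[-0.92  0.4  -0.  ]
 [ 0.4   0.92 -0.  ]
 [ 0.   -0.   -1.  ]]
```

```bash
cat > go.py <<'E'
# usage: go.py x y z yaw(deg of tool y axis): remaining shift in current tool axes (cm) and wz, tilt
import sys
from h import *
s=robot.get_state();M=cv2.Rodrigues(s["orientation"])[0]
x,y,z,a=map(float,sys.argv[1:])
d=M.T@(np.array([x,y,z])-s["position"])/10
yaw=np.arctan2(M[1,1],M[0,1]);e=(np.radians(a)-yaw+np.pi)%(2*np.pi)-np.pi
ty=np.array([np.cos(np.radians(a)),np.sin(np.radians(a)),0]);Z=np.array([0,0,-1.]);R=np.c_[np.cross(ty,Z),ty,Z]
print("t",s["clock"],"pos",s["position"],"yaw",np.degrees(yaw),"q1,q6",s["joint_positions"][[0,5]])
print("shift cm",d,"norm",np.linalg.norm(d),"turn",cv2.Rodrigues(M.T@R)[0].ravel(),"wz world-yaw",-e, "shift after turn",R.T@(np.array([x,y,z])-s["position"])/10,"F",s["wrist_force"],"open",s["opening"],s["grasp_force"])
E
python3 go.py 545.5 -188.3 200 -39.5
```

```text
t 0.2 pos [227.38 527.78 204.96] yaw 66.69029224889054 q1,q6 [ 1.04 -0.12]
shift cm [-57.55 -53.17   0.55] norm 78.35820200672514 turn [-0.    0.    1.85] wz world-yaw 1.8533702333981537 shift after turn [-35.02  70.1    0.5 ] F [ 0.38  0.27 -0.47] open 93.65697948922299 0.0
```

```bash
python3 -m inch '[{"dx":-4.1,"dy":-3.8},{"dx":-4.1,"dy":-3.8},{"dx":-4.1,"dy":-3.8},{"dx":-4.1,"dy":-3.8},{"dx":-4.1,"dy":-3.8},{"dx":-4.1,"dy":-3.8},{"dx":-4.1,"dy":-3.8},{"dx":-4.1,"dy":-3.8}]'; python3 go.py 545.5 -188.3 200 -39.5
```

```text
t 0.2 pos [227.38 527.78 204.96] yaw 66.69029224889054 q1,q6 [ 1.04 -0.12]
shift cm [-57.55 -53.17   0.55] norm 78.35820200672514 turn [-0.    0.    1.85] wz world-yaw 1.8533702333981537 shift after turn [-35.02  70.1    0.5 ] F [ 0.38  0.27 -0.47] open 93.65697948922299 0.0$[0]: bad value
```

```bash
python3 -m inch '[{"dx":-4.1,"dy":-3.8,"dz":0,"wx":0,"wy":0,"wz":0,"gripper":9.4},{"dx":-4.1,"dy":-3.8,"dz":0,"wx":0,"wy":0,"wz":0,"gripper":9.4},{"dx":-4.1,"dy":-3.8,"dz":0,"wx":0,"wy":0,"wz":0,"gripper":9.4},{"dx":-4.1,"dy":-3.8,"dz":0,"wx":0,"wy":0,"wz":0,"gripper":9.4},{"dx":-4.1,"dy":-3.8,"dz":0,"wx":0,"wy":0,"wz":0,"gripper":9.4},{"dx":-4.1,"dy":-3.8,"dz":0,"wx":0,"wy":0,"wz":0,"gripper":9.4},{"dx":-4.1,"dy":-3.8,"dz":0,"wx":0,"wy":0,"wz":0,"gripper":9.4},{"dx":-4.1,"dy":-3.8,"dz":0,"wx":0,"wy":0,"wz":0,"gripper":9.4}]'; python3 go.py 545.5 -188.3 200 -39.5
```

```text
clock: 1.2
position: [408.9, 117.5, 205.6]
orientation: [0.634, 3.076, 0.001]
wrist_force: [0.8, 0.1, 0.6]
opening: 94.1
grasp_force: 0.0
t 1.2 pos [408.93 117.47 205.62] yaw 66.6941322163703 q1,q6 [ 0.12 -1.05]
shift cm [-24.64 -22.68   0.56] norm 33.492540195322036 turn [ 0.   -0.    1.85] wz world-yaw 1.853437253473845 shift after turn [-14.91  29.99   0.56] F [0.78 0.09 0.61] open 94.08336574050183 0.0
```

```bash
python3 -m inch '[{"dx":-4.1,"dy":-3.8,"dz":0,"wx":0,"wy":0,"wz":0,"gripper":9.4},{"dx":-4.1,"dy":-3.8,"dz":0,"wx":0,"wy":0,"wz":0,"gripper":9.4},{"dx":-4.1,"dy":-3.8,"dz":0,"wx":0,"wy":0,"wz":0,"gripper":9.4},{"dx":-4.1,"dy":-3.8,"dz":0,"wx":0,"wy":0,"wz":0,"gripper":9.4},{"dx":-4.1,"dy":-3.8,"dz":0,"wx":0,"wy":0,"wz":0,"gripper":9.4},{"dx":-4.1,"dy":-3.7,"dz":0.5,"wx":0,"wy":0,"wz":0,"gripper":9.4}]' >/dev/null
python3 -m inch '[{"dx":0,"dy":0,"dz":0,"wx":0,"wy":0,"wz":0.185,"gripper":9.4},{"dx":0,"dy":0,"dz":0,"wx":0,"wy":0,"wz":0.185,"gripper":9.4},{"dx":0,"dy":0,"dz":0,"wx":0,"wy":0,"wz":0.185,"gripper":9.4},{"dx":0,"dy":0,"dz":0,"wx":0,"wy":0,"wz":0.185,"gripper":9.4},{"dx":0,"dy":0,"dz":0,"wx":0,"wy":0,"wz":0.185,"gripper":9.4},{"dx":0,"dy":0,"dz":0,"wx":0,"wy":0,"wz":0.185,"gripper":9.4},{"dx":0,"dy":0,"dz":0,"wx":0,"wy":0,"wz":0.185,"gripper":9.4},{"dx":0,"dy":0,"dz":0,"wx":0,"wy":0,"wz":0.185,"gripper":9.4}]' >/dev/null
python3 -m inch '[{"dx":0,"dy":0,"dz":0,"wx":0,"wy":0,"wz":0.185,"gripper":9.4},{"dx":0,"dy":0,"dz":0,"wx":0,"wy":0,"wz":0.185,"gripper":9.4},{"dx":0,"dy":0,"dz":0,"wx":0,"wy":0,"wz":0,"gripper":9.4}]'; python3 go.py 545.5 -188.3 60 -39.5
```

```text
clock: 3.32
position: [544.4, -186.6, 200.2]
orientation: [-2.837, -1.348, 0.0]
wrist_force: [-0.0, -1.1, 0.2]
opening: 94.0
grasp_force: 0.0
t 3.325 pos [ 544.45 -186.62  200.24] yaw -39.17780101501623 q1,q6 [-0.45  0.23]
shift cm [-0.06  0.19 14.02] norm 14.025236911832772 turn [-0.    0.    0.01] wz world-yaw 0.005623433134550382 shift after turn [-0.06  0.19 14.02] F [-0.02 -1.08  0.25] open 94.02566226386136 0.0
```

```bash
python3 -m inch '[{"dx":0,"dy":0.2,"dz":4,"wx":0,"wy":0,"wz":0,"gripper":9.4},{"dx":0,"dy":0,"dz":4,"wx":0,"wy":0,"wz":0,"gripper":9.4},{"dx":0,"dy":0,"dz":3,"wx":0,"wy":0,"wz":0,"gripper":9.4},{"dx":0,"dy":0,"dz":2,"wx":0,"wy":0,"wz":0,"gripper":9.4},{"dx":0,"dy":0,"dz":1,"wx":0,"wy":0,"wz":0,"gripper":9.4},{"dx":0,"dy":0,"dz":0,"wx":0,"wy":0,"wz":0,"gripper":6},{"dx":0,"dy":0,"dz":0,"wx":0,"wy":0,"wz":0,"gripper":4},{"dx":0,"dy":0,"dz":0,"wx":0,"wy":0,"wz":0,"gripper":3.8}]' 8
python3 -m inch '[{"dx":0,"dy":0,"dz":0,"wx":0,"wy":0,"wz":0,"gripper":3.8},{"dx":0,"dy":0,"dz":0,"wx":0,"wy":0,"wz":0,"gripper":3.8},{"dx":0,"dy":0,"dz":0,"wx":0,"wy":0,"wz":0,"gripper":3.8},{"dx":0,"dy":0,"dz":0,"wx":0,"wy":0,"wz":0,"gripper":3.8}]'
```

```text
clock: 4.32
position: [546.8, -188.2, 61.4]
orientation: [2.838, 1.345, 0.002]
wrist_force: [-0.6, 0.2, 0.4]
opening: 67.4
grasp_force: 0.0
clock: 4.82
position: [546.5, -188.1, 60.7]
orientation: [2.839, 1.345, 0.001]
wrist_force: [0.4, 0.2, 1.5]
opening: 43.9
grasp_force: 8.0
```

```bash
python3 -m inch '[{"dx":0,"dy":0,"dz":-1,"wx":0,"wy":0,"wz":0,"gripper":3.8},{"dx":0,"dy":0,"dz":-3,"wx":0,"wy":0,"wz":0,"gripper":3.8},{"dx":0,"dy":0,"dz":-3,"wx":0,"wy":0,"wz":0,"gripper":3.8},{"dx":0,"dy":0,"dz":-1,"wx":0,"wy":0,"wz":0,"gripper":3.8},{"dx":0,"dy":0,"dz":0,"wx":0,"wy":0,"wz":0,"gripper":3.8}]'; python3 go.py 465.7 272.6 140 -39.5
```

```text
clock: 5.45
position: [546.2, -187.9, 140.8]
orientation: [2.839, 1.345, 0.001]
wrist_force: [1.1, 0.6, -1.3]
opening: 43.9
grasp_force: 8.0
t 5.45 pos [ 546.21 -187.94  140.84] yaw -39.30239039492413 q1,q6 [-0.45  0.23]
shift cm [ 30.54 -35.4    0.06] norm 46.75200856568529 turn [ 0. -0.  0.] wz world-yaw 0.003448938242139654 shift after turn [ 30.42 -35.51   0.08] F [ 1.09  0.61 -1.26] open 43.93931055225678 7.99998183734715
```

```bash
python3 -m inch '[{"dx":2,"dy":-2.3,"dz":0,"wx":0,"wy":0,"wz":0,"gripper":3.8},{"dx":3.8,"dy":-4.4,"dz":0,"wx":0,"wy":0,"wz":0,"gripper":3.8},{"dx":3.8,"dy":-4.4,"dz":0,"wx":0,"wy":0,"wz":0,"gripper":3.8},{"dx":3.8,"dy":-4.4,"dz":0,"wx":0,"wy":0,"wz":0,"gripper":3.8},{"dx":3.8,"dy":-4.4,"dz":0,"wx":0,"wy":0,"wz":0,"gripper":3.8},{"dx":3.8,"dy":-4.4,"dz":0,"wx":0,"wy":0,"wz":0,"gripper":3.8},{"dx":3.8,"dy":-4.4,"dz":0,"wx":0,"wy":0,"wz":0,"gripper":3.8},{"dx":3.5,"dy":-4.1,"dz":0,"wx":0,"wy":0,"wz":0,"gripper":3.8}]' >/dev/null
python3 -m inch '[{"dx":2.2,"dy":-2.6,"dz":0,"wx":0,"wy":0,"wz":0,"gripper":3.8},{"dx":0,"dy":0,"dz":0,"wx":0,"wy":0,"wz":0,"gripper":3.8},{"dx":0,"dy":0,"dz":0,"wx":0,"wy":0,"wz":0,"gripper":3.8}]'; python3 go.py 465.7 272.6 18 -39.5
python3 - <<'E'
from h import *
t=viewer.camera("top");s=viewer.camera("scene")
a=cv2.resize(t[130:250,190:340],(600,480),interpolation=cv2.INTER_CUBIC)
b=cv2.resize(s[140:220,310:410],(600,480),interpolation=cv2.INTER_CUBIC)
cv2.imwrite("pics/hov.png",cv2.resize(np.hstack([a,b]),(800,320))[:,:,::-1])
E
```

```text
clock: 6.82
position: [464.8, 271.3, 139.4]
orientation: [2.838, 1.345, -0.004]
wrist_force: [0.0, -0.7, -0.4]
opening: 43.9
grasp_force: 8.0
t 6.825 pos [464.8  271.3  139.42] yaw -39.290825194363705 q1,q6 [0.4  1.09]
shift cm [ 0.19 -0.01 12.14] norm 12.142814893601578 turn [-0.  0.  0.] wz world-yaw 0.003650789070572369 shift after turn [ 0.16 -0.01 12.14] F [ 0.03 -0.7  -0.37] open 43.86310016183444 7.9999146005138755
```

View pics/hov.png

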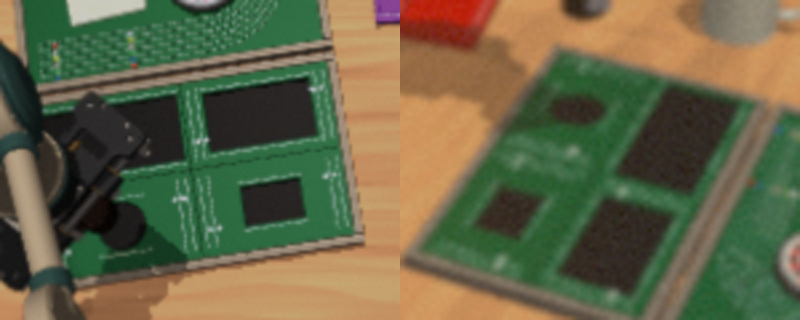

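The hover view shows the cup well at b(577,108) empty and the cup held over it. The arm hides the well in the top view, so I descend by the numbers.

```bash
python3 -m inch '[{"dx":0.1,"dy":0,"dz":2,"wx":0,"wy":0,"wz":0,"gripper":3.8},{"dx":0,"dy":0,"dz":3,"wx":0,"wy":0,"wz":0,"gripper":3.8},{"dx":0,"dy":0,"dz":3,"wx":0,"wy":0,"wz":0,"gripper":3.8},{"dx":0,"dy":0,"dz":2,"wx":0,"wy":0,"wz":0,"gripper":3.8},{"dx":0,"dy":0,"dz":1,"wx":0,"wy":0,"wz":0,"gripper":3.8},{"dx":0,"dy":0,"dz":0.6,"wx":0,"wy":0,"wz":0,"gripper":3.8},{"dx":0,"dy":0,"dz":0.2,"wx":0,"wy":0,"wz":0,"gripper":3.8},{"dx":0,"dy":0,"dz":0,"wx":0,"wy":0,"wz":0,"gripper":3.8}]'; python3 go.py 465.7 272.6 18 -39.5
```

```text
clock: 7.92
position: [466.5, 273.2, 23.0]
orientation: [2.839, 1.345, 0.002]
wrist_force: [-0.2, 0.6, -1.1]
opening: 44.0
grasp_force: 8.0
t 7.925 pos [466.49 273.19  22.99] yaw -39.310091162619614 q1,q6 [0.4  1.09]
shift cm [-0.1  -0.02  0.5 ] norm 0.5083414498262357 turn [ 0. -0.  0.] wz world-yaw 0.0033145344909222274 shift after turn [-0.1  -0.02  0.5 ] F [-0.16  0.65 -1.08] open 44.031468746491356 8.000016426667571
```

```bash
python3 -m inch '[{"dx":0,"dy":0,"dz":0.2,"wx":0,"wy":0,"wz":0,"gripper":3.8},{"dx":0,"dy":0,"dz":0.1,"wx":0,"wy":0,"wz":0,"gripper":3.8},{"dx":0,"dy":0,"dz":0.1,"wx":0,"wy":0,"wz":0,"gripper":3.8},{"dx":0,"dy":0,"dz":0,"wx":0,"wy":0,"wz":0,"gripper":3.8},{"dx":0,"dy":0,"dz":0,"wx":0,"wy":0,"wz":0,"gripper":3.8}]'
```

```text
clock: 8.55
position: [466.2, 273.2, 18.7]
orientation: [-2.839, -1.345, -0.001]
wrist_force: [-0.7, -1.2, 2.7]
opening: 44.0
grasp_force: 8.0
```

```bash
python3 -m inch '[{"dx":0,"dy":0,"dz":0,"wx":0,"wy":0,"wz":0,"gripper":5},{"dx":0,"dy":0,"dz":0,"wx":0,"wy":0,"wz":0,"gripper":6},{"dx":0,"dy":0,"dz":0,"wx":0,"wy":0,"wz":0,"gripper":6},{"dx":0,"dy":0,"dz":-2,"wx":0,"wy":0,"wz":0,"gripper":6},{"dx":0,"dy":0,"dz":-4,"wx":0,"wy":0,"wz":0,"gripper":6},{"dx":0,"dy":0,"dz":-4,"wx":0,"wy":0,"wz":0,"gripper":9.4},{"dx":0,"dy":0,"dz":-2,"wx":0,"wy":0,"wz":0,"gripper":9.4}]'; python3 go.py 512.5 -235.5 140 -39.3
```

```text
clock: 9.43
position: [467.0, 273.5, 140.8]
orientation: [2.839, 1.345, 0.006]
wrist_force: [0.0, 0.2, 0.6]
opening: 76.7
grasp_force: 0.0
t 9.425 pos [467.04 273.52 140.77] yaw -39.30458363459648 q1,q6 [0.4  1.09]
shift cm [-36.51  35.76   0.02] norm 51.104475032435936 turn [ 0. -0. -0.] wz world-yaw -7.999951541703965e-05 shift after turn [-36.51  35.76   0.08] F [0.02 0.17 0.56] open 76.68536528739816 0.0
```

```bash
python3 -m inch '[{"dx":-4.1,"dy":4,"dz":0,"wx":0,"wy":0,"wz":0,"gripper":9.4},{"dx":-4.1,"dy":4,"dz":0,"wx":0,"wy":0,"wz":0,"gripper":9.4},{"dx":-4.1,"dy":4,"dz":0,"wx":0,"wy":0,"wz":0,"gripper":9.4},{"dx":-4.1,"dy":4,"dz":0,"wx":0,"wy":0,"wz":0,"gripper":9.4},{"dx":-4.1,"dy":4,"dz":0,"wx":0,"wy":0,"wz":0,"gripper":9.4},{"dx":-4.1,"dy":4,"dz":0,"wx":0,"wy":0,"wz":0,"gripper":9.4},{"dx":-4.1,"dy":4,"dz":0,"wx":0,"wy":0,"wz":0,"gripper":9.4},{"dx":-4.1,"dy":4,"dz":0,"wx":0,"wy":0,"wz":0,"gripper":9.4}]' >/dev/null
python3 -m inch '[{"dx":-3.7,"dy":3.8,"dz":0,"wx":0,"wy":0,"wz":0,"gripper":9.4},{"dx":0,"dy":0,"dz":0,"wx":0,"wy":0,"wz":0,"gripper":9.4},{"dx":0,"dy":0,"dz":0,"wx":0,"wy":0,"wz":0,"gripper":9.4}]' >/dev/null; python3 go.py 512.5 -235.5 59 -39.3
python3 - <<'E'
from h import *
t=viewer.camera("top");s=viewer.camera("scene")
a=cv2.resize(t[145:245,195:330],(540,400),interpolation=cv2.INTER_CUBIC)
b=cv2.resize(s[190:290,260:360],(400,400),interpolation=cv2.INTER_CUBIC)
cv2.imwrite("pics/cupin.png",cv2.resize(np.hstack([a,b]),(799,340))[:,:,::-1])
E
```

```text
t 10.8 pos [ 511.27 -235.42  138.01] yaw -39.3418512927773 q1,q6 [-0.56  0.13]
shift cm [0.07 0.11 7.9 ] norm 7.901789638797211 turn [-0. -0. -0.] wz world-yaw -0.0007304428551799802 shift after turn [0.07 0.1  7.9 ] F [-0.08 -0.14  0.22] open 94.31564312288867 0.0
```

View pics/cupin.png

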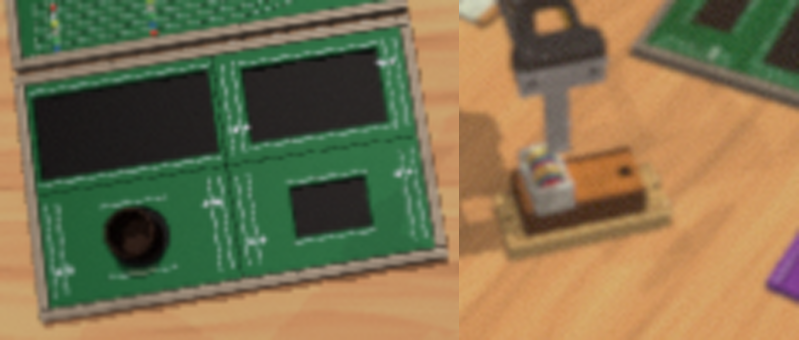

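The cup stands upright in its round well at about (137,235) in the left half. The rack and boxes are undisturbed on the right. Next is the rack.

```bash
python3 -m inch '[{"dx":0.1,"dy":0.1,"dz":3,"wx":0,"wy":0,"wz":0,"gripper":9.4},{"dx":0,"dy":0,"dz":3,"wx":0,"wy":0,"wz":0,"gripper":9.4},{"dx":0,"dy":0,"dz":1.4,"wx":0,"wy":0,"wz":0,"gripper":9.4},{"dx":0,"dy":0,"dz":0.5,"wx":0,"wy":0,"wz":0,"gripper":9.4},{"dx":0,"dy":0,"dz":0,"wx":0,"wy":0,"wz":0,"gripper":7},{"dx":0,"dy":0,"dz":0,"wx":0,"wy":0,"wz":0,"gripper":6},{"dx":0,"dy":0,"dz":0,"wx":0,"wy":0,"wz":0,"gripper":5.2},{"dx":0,"dy":0,"dz":0,"wx":0,"wy":0,"wz":0,"gripper":5.2}]' 15
python3 -m inch '[{"dx":0,"dy":0,"dz":0,"wx":0,"wy":0,"wz":0,"gripper":5},{"dx":0,"dy":0,"dz":0,"wx":0,"wy":0,"wz":0,"gripper":5},{"dx":0,"dy":0,"dz":0,"wx":0,"wy":0,"wz":0,"gripper":5}]'
```

```text
clock: 11.9
position: [513.5, -236.2, 59.9]
orientation: [2.839, 1.344, 0.001]
wrist_force: [-0.4, -0.2, 0.6]
opening: 57.7
grasp_force: 0.2
clock: 12.28
position: [513.5, -236.3, 59.9]
orientation: [2.839, 1.345, 0.001]
wrist_force: [0.2, 0.1, 3.3]
opening: 56.4
grasp_force: 14.8
```

```bash
python3 -m inch '[{"dx":0,"dy":0,"dz":-1,"wx":0,"wy":0,"wz":0,"gripper":5},{"dx":0,"dy":0,"dz":-3,"wx":0,"wy":0,"wz":0,"gripper":5},{"dx":0,"dy":0,"dz":-3,"wx":0,"wy":0,"wz":0,"gripper":5},{"dx":0,"dy":0,"dz":-1,"wx":0,"wy":0,"wz":0,"gripper":5},{"dx":0,"dy":0,"dz":0,"wx":0,"wy":0,"wz":0,"gripper":5}]'; python3 go.py 491.2 101.4 140 -81.4
```

```text
clock: 12.9
position: [513.3, -236.0, 139.7]
orientation: [2.839, 1.345, 0.001]
wrist_force: [0.2, 0.1, -1.0]
opening: 56.0
grasp_force: 14.9
t 12.9 pos [ 513.33 -235.97  139.66] yaw -39.30353857675539 q1,q6 [-0.55  0.13]
shift cm [ 24.7  -23.08  -0.04] norm 33.80927289029948 turn [ 0.   -0.    0.73] wz world-yaw 0.7347218552743966 shift after turn [  2.86 -33.69  -0.03] F [ 0.24  0.09 -1.02] open 56.04349705642699 14.860503673553467
```

```bash
python3 -m inch '[{"dx":2,"dy":-1.9,"dz":0,"wx":0,"wy":0,"wz":0,"gripper":5},{"dx":4.1,"dy":-3.8,"dz":0,"wx":0,"wy":0,"wz":0,"gripper":5},{"dx":4.1,"dy":-3.8,"dz":0,"wx":0,"wy":0,"wz":0,"gripper":5},{"dx":4.1,"dy":-3.8,"dz":0,"wx":0,"wy":0,"wz":0,"gripper":5},{"dx":4.1,"dy":-3.8,"dz":0,"wx":0,"wy":0,"wz":0,"gripper":5},{"dx":4.1,"dy":-3.8,"dz":0,"wx":0,"wy":0,"wz":0,"gripper":5},{"dx":2.2,"dy":-2.2,"dz":0,"wx":0,"wy":0,"wz":0,"gripper":5},{"dx":0,"dy":0,"dz":0,"wx":0,"wy":0,"wz":0.1,"gripper":5}]' >/dev/null
python3 -m inch '[{"dx":0,"dy":0,"dz":0,"wx":0,"wy":0,"wz":0.135,"gripper":5},{"dx":0,"dy":0,"dz":0,"wx":0,"wy":0,"wz":0.15,"gripper":5},{"dx":0,"dy":0,"dz":0,"wx":0,"wy":0,"wz":0.15,"gripper":5},{"dx":0,"dy":0,"dz":0,"wx":0,"wy":0,"wz":0.13,"gripper":5},{"dx":0,"dy":0,"dz":0,"wx":0,"wy":0,"wz":0.07,"gripper":5},{"dx":0,"dy":0,"dz":0,"wx":0,"wy":0,"wz":0,"gripper":5}]' ; python3 go.py 491.2 101.4 18 -81.4
```

```text
clock: 14.65
position: [489.9, 101.4, 138.1]
orientation: [-3.133, -0.236, 0.005]
wrist_force: [0.7, -0.8, -0.7]
opening: 56.3
grasp_force: 14.9
t 14.65 pos [489.93 101.39 138.1 ] yaw -81.37254007657722 q1,q6 [0.06 1.49]
shift cm [ 0.16  0.02 12.01] norm 12.011142714321746 turn [-0.  0.  0.] wz world-yaw 0.00047926607607351457 shift after turn [ 0.13  0.02 12.01] F [ 0.68 -0.78 -0.68] open 56.262030993939696 14.860809445381165
```

```bash
python3 -m inch '[{"dx":0,"dy":0,"dz":2,"wx":0,"wy":0,"wz":0,"gripper":5},{"dx":0,"dy":0,"dz":3,"wx":0,"wy":0,"wz":0,"gripper":5},{"dx":0,"dy":0,"dz":3,"wx":0,"wy":0,"wz":0,"gripper":5},{"dx":0,"dy":0,"dz":2,"wx":0,"wy":0,"wz":0,"gripper":5},{"dx":0,"dy":0,"dz":1,"wx":0,"wy":0,"wz":0,"gripper":5},{"dx":0,"dy":0,"dz":0.4,"wx":0,"wy":0,"wz":0,"gripper":5},{"dx":0,"dy":0,"dz":0,"wx":0,"wy":0,"wz":0,"gripper":5},{"dx":0,"dy":0,"dz":0,"wx":0,"wy":0,"wz":0,"gripper":5}]'; python3 go.py 491.2 101.4 17.5 -81.4
```

```text
clock: 15.65
position: [491.6, 101.5, 26.2]
orientation: [-3.133, -0.235, -0.003]
wrist_force: [0.7, -0.3, -0.3]
opening: 56.3
grasp_force: 14.9
t 15.65 pos [491.63 101.52  26.16] yaw -81.40890448729225 q1,q6 [0.06 1.49]
shift cm [-0.05  0.01  0.87] norm 0.867440202361774 turn [ 0. -0. -0.] wz world-yaw -0.0001554126214515783 shift after turn [-0.04  0.01  0.87] F [ 0.69 -0.31 -0.34] open 56.29467275135222 14.86054614186287
```

```bash
python3 -m inch '[{"dx":0,"dy":0,"dz":0.3,"wx":0,"wy":0,"wz":0,"gripper":5},{"dx":0,"dy":0,"dz":0.25,"wx":0,"wy":0,"wz":0,"gripper":5},{"dx":0,"dy":0,"dz":0.15,"wx":0,"wy":0,"wz":0,"gripper":5},{"dx":0,"dy":0,"dz":0.1,"wx":0,"wy":0,"wz":0,"gripper":5},{"dx":0,"dy":0,"dz":0,"wx":0,"wy":0,"wz":0,"gripper":5},{"dx":0,"dy":0,"dz":0,"wx":0,"wy":0,"wz":0,"gripper":5}]'
```

```text
clock: 16.4
position: [490.9, 101.5, 17.8]
orientation: [-3.133, -0.235, -0.0]
wrist_force: [-1.7, 0.5, 6.2]
opening: 55.8
grasp_force: 14.9
```

```bash
python3 -m inch '[{"dx":0,"dy":0,"dz":0,"wx":0,"wy":0,"wz":0,"gripper":6},{"dx":0,"dy":0,"dz":0,"wx":0,"wy":0,"wz":0,"gripper":6.8},{"dx":0,"dy":0,"dz":0,"wx":0,"wy":0,"wz":0,"gripper":7},{"dx":0,"dy":0,"dz":-2,"wx":0,"wy":0,"wz":0,"gripper":7},{"dx":0,"dy":0,"dz":-4,"wx":0,"wy":0,"wz":0,"gripper":7},{"dx":0,"dy":0,"dz":-4,"wx":0,"wy":0,"wz":0,"gripper":9.4},{"dx":0,"dy":0,"dz":-2,"wx":0,"wy":0,"wz":-0.185,"gripper":9.4}]' >/dev/null
python3 -m inch '[{"dx":0,"dy":0,"dz":0,"wx":0,"wy":0,"wz":-0.185,"gripper":9.4},{"dx":0,"dy":0,"dz":0,"wx":0,"wy":0,"wz":-0.185,"gripper":9.4},{"dx":0,"dy":0,"dz":0,"wx":0,"wy":0,"wz":-0.175,"gripper":9.4},{"dx":0,"dy":0,"dz":0,"wx":0,"wy":0,"wz":0,"gripper":9.4}]'
python3 - <<'E'
from h import *
t=viewer.camera("top")
np.save("top2.npy",t)
a=cv2.resize(t[145:245,195:330],(380,282),interpolation=cv2.INTER_CUBIC)
b=cv2.resize(t[165:215,365:425],(480,400),interpolation=cv2.INTER_CUBIC)
cv2.imwrite("pics/dom.png",b[:,:,::-1]);cv2.imwrite("pics/rackin.png",a[:,:,::-1])
E
python3 go.py 529 -212 140 -39.5
```

```text
clock: 17.77
position: [490.9, 101.4, 137.3]
orientation: [-2.844, -1.335, 0.0]
wrist_force: [0.1, 0.0, -0.1]
opening: 94.0
grasp_force: 0.0
t 17.825 pos [490.94 101.47 137.33] yaw -39.76189126762435 q1,q6 [0.06 0.76]
shift cm [-21.66  22.98  -0.27] norm 31.578316333455565 turn [-0.  0. -0.] wz world-yaw -0.004570864902266436 shift after turn [-21.77  22.88  -0.27] F [-0.19  0.24 -0.18] open 93.39091899800901 0.0
```

View pics/dom.png

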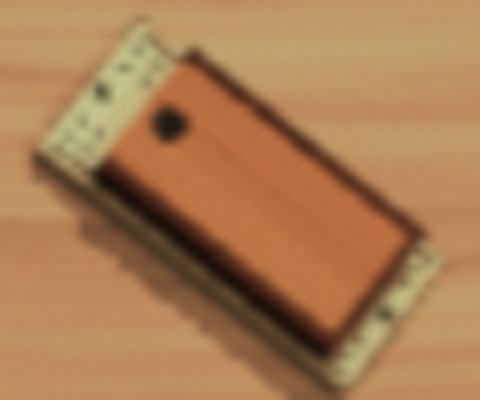

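View pics/rackin.png

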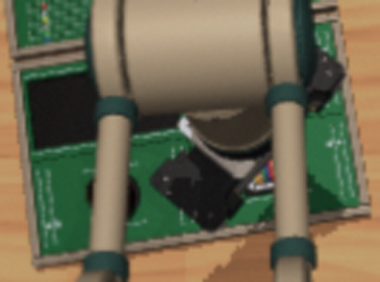

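The domino box top shows corners at dom(193,48) and (430,235), lying on the board. The rack's chips are just visible under the wrist in the rack well.

```bash
python3 - <<'E'
from h import *
B=lambda x,y:(365+(x+.5)/8-.5,165+(y+.5)/8-.5)
p,q=plane("top",B(193,48),50)[:2],plane("top",B(430,235),50)[:2]
v=p-q;L=np.linalg.norm(v);u=v/L;n=np.array([-u[1],u[0]]);print(L,np.degrees(np.arctan2(*u[::-1])),(p+q)/2+29*n,(p+q)/2-29*n)
P=[plane("top",B(*a),22)[:2] for a in [(143,18),(443,255),(340,390),(38,155)]]
print(np.mean(P,0),[np.linalg.norm(P[i]-P[i-1]) for i in range(4)])
E
python3 go.py 529 -212 140 -39.5
```

```text
111.78300697845685 50.00854248315214 [ 529.03 -214.71] [ 573.47 -251.98]
[ 533.11 -211.59] [np.float64(67.92519849690734), np.float64(145.33567120224052), np.float64(66.19608293665694), np.float64(144.1594360711478)]
t 17.825 pos [490.94 101.47 137.33] yaw -39.76189126762435 q1,q6 [0.06 0.76]
shift cm [-21.66  22.98  -0.27] norm 31.578316333455565 turn [-0.  0. -0.] wz world-yaw -0.004570864902266436 shift after turn [-21.77  22.88  -0.27] F [-0.19  0.24 -0.18] open 93.39091899800901 0.0
```

```bash
python3 -m inch '[{"dx":-4,"dy":4.2,"dz":0,"wx":0,"wy":0,"wz":0,"gripper":9.4},{"dx":-4,"dy":4.2,"dz":0,"wx":0,"wy":0,"wz":0,"gripper":9.4},{"dx":-4,"dy":4.2,"dz":0,"wx":0,"wy":0,"wz":0,"gripper":9.4},{"dx":-4,"dy":4.2,"dz":0,"wx":0,"wy":0,"wz":0,"gripper":9.4},{"dx":-4,"dy":4.2,"dz":0,"wx":0,"wy":0,"wz":0,"gripper":9.4},{"dx":-1.8,"dy":2.1,"dz":0,"wx":0,"wy":0,"wz":0,"gripper":9.4},{"dx":0,"dy":0,"dz":0,"wx":0,"wy":0,"wz":0,"gripper":9.4},{"dx":0,"dy":0,"dz":0,"wx":0,"wy":0,"wz":0,"gripper":9.4}]'>/dev/null; python3 go.py 529 -213.5 31.5 -40
python3 - <<'E'
from h import *
t=viewer.camera("top")
b=cv2.resize(t[145:245,195:330],(540,400),interpolation=cv2.INTER_CUBIC)
cv2.imwrite("pics/rackin2.png",b[:,:,::-1])
E
```

```text
t 18.825 pos [ 529.58 -212.75  137.14] yaw -39.657276198866754 q1,q6 [-0.5   0.19]
shift cm [-0.1   0.02 10.56] norm 10.564112085126439 turn [-0.   -0.    0.01] wz world-yaw 0.005981658754725672 shift after turn [-0.1   0.   10.56] F [ 0.26 -0.05 -0.37] open 94.11324016053383 0.0
```

View pics/rackin2.png

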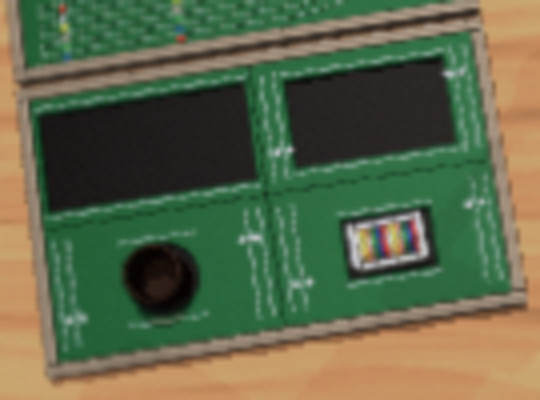

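The rack sits flat in its well at (388,242) with dark felt showing all round, and the cup is at (162,278). Next is the domino box.

```bash
python3 -m inch '[{"dx":0,"dy":0,"dz":3,"wx":0,"wy":0,"wz":0,"gripper":9.4},{"dx":0,"dy":0,"dz":4,"wx":0,"wy":0,"wz":0,"gripper":9.4},{"dx":0,"dy":0,"dz":2.5,"wx":0,"wy":0,"wz":0,"gripper":9.4},{"dx":0,"dy":0,"dz":0.9,"wx":0,"wy":0,"wz":0,"gripper":9.4},{"dx":0,"dy":0,"dz":0,"wx":0,"wy":0,"wz":0,"gripper":7.5},{"dx":0,"dy":0,"dz":0,"wx":0,"wy":0,"wz":0,"gripper":6.2},{"dx":0,"dy":0,"dz":0,"wx":0,"wy":0,"wz":0,"gripper":5.6},{"dx":0,"dy":0,"dz":0,"wx":0,"wy":0,"wz":0,"gripper":5.2}]' 25
python3 -m inch '[{"dx":0,"dy":0,"dz":0,"wx":0,"wy":0,"wz":0,"gripper":5},{"dx":0,"dy":0,"dz":0,"wx":0,"wy":0,"wz":0,"gripper":5},{"dx":0,"dy":0,"dz":0,"wx":0,"wy":0,"wz":0,"gripper":5}]'
```

```text
clock: 19.88
position: [530.4, -214.0, 34.2]
orientation: [2.842, 1.337, 0.001]
wrist_force: [0.7, 0.2, 6.8]
opening: 57.7
grasp_force: 25.2
clock: 20.25
position: [530.4, -214.0, 34.1]
orientation: [2.842, 1.337, 0.001]
wrist_force: [-1.4, 0.5, 6.0]
opening: 57.6
grasp_force: 25.0
```

```bash
python3 -m inch '[{"dx":0,"dy":0,"dz":-0.5,"wx":0,"wy":0,"wz":0,"gripper":5},{"dx":0,"dy":0,"dz":-2,"wx":0,"wy":0,"wz":0,"gripper":5},{"dx":0,"dy":0,"dz":-3,"wx":0,"wy":0,"wz":0,"gripper":5},{"dx":0,"dy":0,"dz":-3,"wx":0,"wy":0,"wz":0,"gripper":5},{"dx":0,"dy":0,"dz":-2,"wx":0,"wy":0,"wz":0,"gripper":5},{"dx":0,"dy":0,"dz":0,"wx":0,"wy":0,"wz":0,"gripper":5}]'; python3 go.py 593.2 117 140 8.6
```

```text
clock: 21.0
position: [530.8, -214.2, 139.5]
orientation: [2.841, 1.337, 0.003]
wrist_force: [-0.7, 0.2, -1.9]
opening: 58.0
grasp_force: 25.0
t 21.0 pos [ 530.8  -214.16  139.51] yaw -39.589916155793595 q1,q6 [-0.51  0.19]
shift cm [ 29.5  -16.3   -0.08] norm 33.699131561531225 turn [ 0.    0.   -0.84] wz world-yaw -0.8410727031786069 shift after turn [31.81 11.12 -0.05] F [-0.7   0.2  -1.92] open 57.97433110414782 24.993433356285095
```

```bash
python3 -m inch '[{"dx":2.1,"dy":-1.2,"dz":0,"wx":0,"wy":0,"wz":0,"gripper":5},{"dx":4.6,"dy":-2.5,"dz":0,"wx":0,"wy":0,"wz":0,"gripper":5},{"dx":5,"dy":-2.8,"dz":0,"wx":0,"wy":0,"wz":0,"gripper":5},{"dx":5,"dy":-2.8,"dz":0,"wx":0,"wy":0,"wz":0,"gripper":5},{"dx":5,"dy":-2.8,"dz":0,"wx":0,"wy":0,"wz":0,"gripper":5},{"dx":4.8,"dy":-2.6,"dz":0,"wx":0,"wy":0,"wz":0,"gripper":5},{"dx":3,"dy":-1.6,"dz":0,"wx":0,"wy":0,"wz":0,"gripper":5},{"dx":0,"dy":0,"dz":0,"wx":0,"wy":0,"wz":-0.1,"gripper":5}]' >/dev/null
python3 -m inch '[{"dx":0,"dy":0,"dz":0,"wx":0,"wy":0,"wz":-0.14,"gripper":5},{"dx":0,"dy":0,"dz":0,"wx":0,"wy":0,"wz":-0.15,"gripper":5},{"dx":0,"dy":0,"dz":0,"wx":0,"wy":0,"wz":-0.15,"gripper":5},{"dx":0,"dy":0,"dz":0,"wx":0,"wy":0,"wz":-0.14,"gripper":5},{"dx":0,"dy":0,"dz":0,"wx":0,"wy":0,"wz":-0.1,"gripper":5},{"dx":0,"dy":0,"dz":0,"wx":0,"wy":0,"wz":-0.06,"gripper":5},{"dx":0,"dy":0,"dz":0,"wx":0,"wy":0,"wz":0,"gripper":5},{"dx":0,"dy":0,"dz":0,"wx":0,"wy":0,"wz":0,"gripper":5}]' ; python3 go.py 593.2 117 20.5 8.6
```

```text
clock: 23.0
position: [591.9, 117.4, 137.5]
orientation: [-2.05, -2.379, 0.002]
wrist_force: [0.3, -0.8, -2.3]
opening: 57.8
grasp_force: 25.0
t 23.0 pos [591.91 117.4  137.47] yaw 8.485185218341963 q1,q6 [ 0.08 -0.07]
shift cm [-0.06  0.14 11.7 ] norm 11.697861855312302 turn [-0. -0. -0.] wz world-yaw -0.002003895969891367 shift after turn [-0.06  0.12 11.7 ] F [ 0.29 -0.81 -2.32] open 57.768691969917334 24.993455708026886
```

```bash
python3 -m inch '[{"dx":0,"dy":0,"dz":2,"wx":0,"wy":0,"wz":0,"gripper":5},{"dx":0,"dy":0,"dz":3,"wx":0,"wy":0,"wz":0,"gripper":5},{"dx":0,"dy":0,"dz":3,"wx":0,"wy":0,"wz":0,"gripper":5},{"dx":0,"dy":0,"dz":2,"wx":0,"wy":0,"wz":0,"gripper":5},{"dx":0,"dy":0,"dz":0.6,"wx":0,"wy":0,"wz":0,"gripper":5},{"dx":0,"dy":0,"dz":0,"wx":0,"wy":0,"wz":0,"gripper":5},{"dx":0,"dy":0,"dz":0,"wx":0,"wy":0,"wz":0,"gripper":5}]'; python3 go.py 593.2 117 20.5 8.6
```

```text
clock: 23.88
position: [593.3, 117.6, 33.5]
orientation: [2.049, 2.379, 0.002]
wrist_force: [0.1, -0.8, -1.5]
opening: 58.1
grasp_force: 25.0
t 23.875 pos [593.35 117.57  33.47] yaw 8.529587028199341 q1,q6 [ 0.08 -0.07]
shift cm [-0.05 -0.03  1.3 ] norm 1.2987089987025144 turn [ 0.  0. -0.] wz world-yaw -0.0012289381940355781 shift after turn [-0.05 -0.02  1.3 ] F [ 0.08 -0.8  -1.54] open 58.102110119532036 24.993416368961334
```

```bash
python3 -m inch '[{"dx":0,"dy":0,"dz":0.4,"wx":0,"wy":0,"wz":0,"gripper":5},{"dx":0,"dy":0,"dz":0.3,"wx":0,"wy":0,"wz":0,"gripper":5},{"dx":0,"dy":0,"dz":0.25,"wx":0,"wy":0,"wz":0,"gripper":5},{"dx":0,"dy":0,"dz":0.15,"wx":0,"wy":0,"wz":0,"gripper":5},{"dx":0,"dy":0,"dz":0.1,"wx":0,"wy":0,"wz":0,"gripper":5},{"dx":0,"dy":0,"dz":0.1,"wx":0,"wy":0,"wz":0,"gripper":5},{"dx":0,"dy":0,"dz":0,"wx":0,"wy":0,"wz":0,"gripper":5}]'
```

```text
clock: 24.75
position: [592.4, 117.5, 20.2]
orientation: [2.05, 2.381, 0.0]
wrist_force: [-1.9, -0.7, 4.0]
opening: 57.8
grasp_force: 25.0
```

```bash
python3 -m inch '[{"dx":0,"dy":0,"dz":0,"wx":0,"wy":0,"wz":0,"gripper":6},{"dx":0,"dy":0,"dz":0,"wx":0,"wy":0,"wz":0,"gripper":6.8},{"dx":0,"dy":0,"dz":0,"wx":0,"wy":0,"wz":0,"gripper":7},{"dx":0,"dy":0,"dz":-2,"wx":0,"wy":0,"wz":0,"gripper":7},{"dx":0,"dy":0,"dz":-4,"wx":0,"wy":0,"wz":0,"gripper":7},{"dx":0,"dy":0,"dz":-4,"wx":0,"wy":0,"wz":0,"gripper":9.4},{"dx":0,"dy":0,"dz":-2,"wx":0,"wy":0,"wz":0.185,"gripper":9.4},{"dx":0,"dy":0,"dz":0,"wx":0,"wy":0,"wz":0.185,"gripper":9.4}]' >/dev/null
python3 -m inch '[{"dx":0,"dy":0,"dz":0,"wx":0,"wy":0,"wz":0.185,"gripper":9.4},{"dx":0,"dy":0,"dz":0,"wx":0,"wy":0,"wz":0.185,"gripper":9.4},{"dx":0,"dy":0,"dz":0,"wx":0,"wy":0,"wz":0.1,"gripper":9.4},{"dx":0,"dy":0,"dz":0,"wx":0,"wy":0,"wz":0,"gripper":9.4}]' >/dev/null
python3 - <<'E'
from h import *
im=viewer.camera("top")
cv2.imwrite("pics/board.png",cv2.resize(im[165:215,365:425],(480,400),interpolation=cv2.INTER_CUBIC)[:,:,::-1])
E
python3 go.py 533.5 -212 140 -39.6
```

```text
t 26.3 pos [592.42 117.43 139.34] yaw -39.49116620107236 q1,q6 [0.08 0.77]
shift cm [-29.17  16.4   -0.07] norm 33.46565212117521 turn [-0.  0.  0.] wz world-yaw 0.0018995081287407345 shift after turn [-29.14  16.46  -0.07] F [ 0.07 -1.04  0.52] open 93.67526396213209 0.0
```

View pics/board.png

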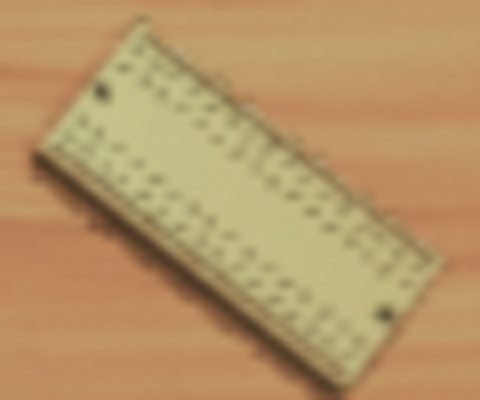

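The board is unmoved, with corners at (143,20), (443,260), (345,388) and (40,155). Next I move over it.

```bash
python3 -m inch '[{"dx":-4.9,"dy":2.7,"dz":0,"wx":0,"wy":0,"wz":0,"gripper":9.4},{"dx":-4.9,"dy":2.7,"dz":0,"wx":0,"wy":0,"wz":0,"gripper":9.4},{"dx":-4.9,"dy":2.7,"dz":0,"wx":0,"wy":0,"wz":0,"gripper":9.4},{"dx":-4.9,"dy":2.7,"dz":0,"wx":0,"wy":0,"wz":0,"gripper":9.4},{"dx":-4.9,"dy":2.7,"dz":0,"wx":0,"wy":0,"wz":0,"gripper":9.4},{"dx":-4.7,"dy":2.9,"dz":0,"wx":0,"wy":0,"wz":0,"gripper":9.4},{"dx":0,"dy":0,"dz":0,"wx":0,"wy":0,"wz":0,"gripper":9.4},{"dx":0,"dy":0,"dz":0,"wx":0,"wy":0,"wz":0,"gripper":9.4}]'>/dev/null; python3 go.py 533.7 -212 10.5 -39.6
python3 - <<'E'
from h import *
t=viewer.camera("top")
cv2.imwrite("pics/domin.png",cv2.resize(t[145:245,195:330],(540,400),interpolation=cv2.INTER_CUBIC)[:,:,::-1])
E
```

```text
t 27.3 pos [ 532.57 -211.56  139.25] yaw -39.589866368970746 q1,q6 [-0.5   0.19]
shift cm [ 0.03  0.13 12.87] norm 12.875590679846256 turn [-0. -0.  0.] wz world-yaw 0.00017686522664295268 shift after turn [ 0.04  0.11 12.88] F [ 0.72 -0.44  0.71] open 93.97935816717171 0.0
```

View pics/domin.png

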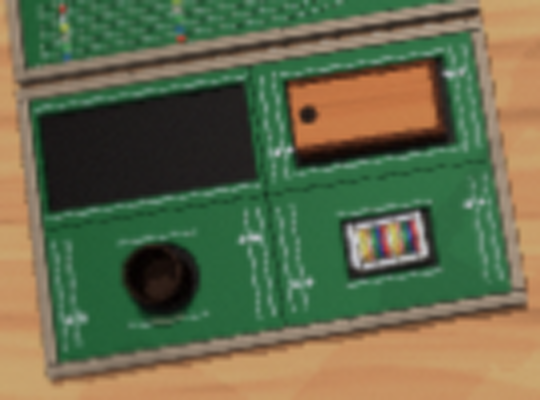

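The domino box lies parallel in its well at (368,110). Its grip height (20.2 mm) matched resting on the floor. Now I pick up the board.

```bash
python3 -m inch '[{"dx":0,"dy":0.05,"dz":4,"wx":0,"wy":0,"wz":0,"gripper":9.4},{"dx":0,"dy":0,"dz":4,"wx":0,"wy":0,"wz":0,"gripper":9.4},{"dx":0,"dy":0,"dz":3,"wx":0,"wy":0,"wz":0,"gripper":9.4},{"dx":0,"dy":0,"dz":1.2,"wx":0,"wy":0,"wz":0,"gripper":9.4},{"dx":0,"dy":0,"dz":0.5,"wx":0,"wy":0,"wz":0,"gripper":9.4},{"dx":0,"dy":0,"dz":0,"wx":0,"wy":0,"wz":0,"gripper":9.4},{"dx":0,"dy":0,"dz":0,"wx":0,"wy":0,"wz":0,"gripper":8},{"dx":0,"dy":0,"dz":0,"wx":0,"wy":0,"wz":0,"gripper":7}]' 30
python3 -m inch '[{"dx":0,"dy":0,"dz":0,"wx":0,"wy":0,"wz":0,"gripper":6.3},{"dx":0,"dy":0,"dz":0,"wx":0,"wy":0,"wz":0,"gripper":6},{"dx":0,"dy":0,"dz":0,"wx":0,"wy":0,"wz":0,"gripper":6},{"dx":0,"dy":0,"dz":0,"wx":0,"wy":0,"wz":0,"gripper":6}]'
```

```text
clock: 28.35
position: [533.7, -212.7, 13.3]
orientation: [2.841, 1.337, 0.002]
wrist_force: [0.1, -0.1, -0.9]
opening: 77.5
grasp_force: 0.0
clock: 28.85
position: [533.3, -212.6, 12.9]
orientation: [2.842, 1.338, 0.001]
wrist_force: [-1.5, -0.9, 4.8]
opening: 65.6
grasp_force: 30.0
```

```bash
python3 -m inch '[{"dx":0,"dy":0,"dz":-0.5,"wx":0,"wy":0,"wz":0,"gripper":6},{"dx":0,"dy":0,"dz":-2,"wx":0,"wy":0,"wz":0,"gripper":6},{"dx":0,"dy":0,"dz":-3,"wx":0,"wy":0,"wz":0,"gripper":6},{"dx":0,"dy":0,"dz":-3,"wx":0,"wy":0,"wz":0,"gripper":6},{"dx":0,"dy":0,"dz":-3,"wx":0,"wy":0,"wz":0,"gripper":6},{"dx":0,"dy":0,"dz":-1.2,"wx":0,"wy":0,"wz":0,"gripper":6},{"dx":0,"dy":0,"dz":0,"wx":0,"wy":0,"wz":0,"gripper":6}]'; python3 go.py 567.5 287.9 140 8.6
```

```text
clock: 29.72
position: [533.2, -212.4, 139.5]
orientation: [2.842, 1.338, 0.001]
wrist_force: [0.3, 0.4, -3.7]
opening: 65.7
grasp_force: 30.0
t 29.725 pos [ 533.18 -212.36  139.47] yaw -39.58887164454487 q1,q6 [-0.5   0.19]
shift cm [ 40.74 -29.24  -0.06] norm 50.14367894797653 turn [ 0.   -0.   -0.84] wz world-yaw -0.8410544730182425 shift after turn [48.95 10.87 -0.05] F [ 0.3   0.44 -3.68] open 65.66376570584491 29.999262392520905
```

```bash
python3 -m inch '[{"dx":2,"dy":-1.4,"dz":0,"wx":0,"wy":0,"wz":0,"gripper":6},{"dx":4,"dy":-2.9,"dz":0,"wx":0,"wy":0,"wz":0,"gripper":6},{"dx":4.6,"dy":-3.3,"dz":0,"wx":0,"wy":0,"wz":0,"gripper":6},{"dx":4.6,"dy":-3.3,"dz":0,"wx":0,"wy":0,"wz":0,"gripper":6},{"dx":4.6,"dy":-3.3,"dz":0,"wx":0,"wy":0,"wz":0,"gripper":6},{"dx":4.6,"dy":-3.3,"dz":0,"wx":0,"wy":0,"wz":0,"gripper":6},{"dx":4.6,"dy":-3.3,"dz":0,"wx":0,"wy":0,"wz":0,"gripper":6},{"dx":4.6,"dy":-3.3,"dz":0,"wx":0,"wy":0,"wz":0,"gripper":6}]' >/dev/null
python3 -m inch '[{"dx":4.5,"dy":-3.2,"dz":0,"wx":0,"wy":0,"wz":0,"gripper":6},{"dx":2.6,"dy":-1.9,"dz":0,"wx":0,"wy":0,"wz":0,"gripper":6},{"dx":0,"dy":0,"dz":0,"wx":0,"wy":0,"wz":-0.1,"gripper":6},{"dx":0,"dy":0,"dz":0,"wx":0,"wy":0,"wz":-0.14,"gripper":6},{"dx":0,"dy":0,"dz":0,"wx":0,"wy":0,"wz":-0.15,"gripper":6},{"dx":0,"dy":0,"dz":0,"wx":0,"wy":0,"wz":-0.15,"gripper":6},{"dx":0,"dy":0,"dz":0,"wx":0,"wy":0,"wz":-0.14,"gripper":6},{"dx":0,"dy":0,"dz":0,"wx":0,"wy":0,"wz":-0.1,"gripper":6}]' >/dev/null
python3 -m inch '[{"dx":0,"dy":0,"dz":0,"wx":0,"wy":0,"wz":-0.06,"gripper":6},{"dx":0,"dy":0,"dz":0,"wx":0,"wy":0,"wz":0,"gripper":6},{"dx":0,"dy":0,"dz":0,"wx":0,"wy":0,"wz":0,"gripper":6}]'; python3 go.py 567.5 287.9 21 8.6
```

```text
clock: 32.1
position: [566.9, 287.1, 138.3]
orientation: [-2.05, -2.379, 0.003]
wrist_force: [0.5, 0.2, -2.0]
opening: 65.7
grasp_force: 30.0
t 32.1 pos [566.92 287.12 138.28] yaw 8.487423058702129 q1,q6 [0.36 0.21]
shift cm [ 0.07  0.09 11.73] norm 11.728896091654983 turn [-0.  0. -0.] wz world-yaw -0.0019648382874724035 shift after turn [ 0.07  0.07 11.73] F [ 0.52  0.21 -2.02] open 65.71784494497773 29.99935805797577
```

```bash
python3 -m inch '[{"dx":0,"dy":0,"dz":2,"wx":0,"wy":0,"wz":0,"gripper":6},{"dx":0,"dy":0,"dz":3,"wx":0,"wy":0,"wz":0,"gripper":6},{"dx":0,"dy":0,"dz":3,"wx":0,"wy":0,"wz":0,"gripper":6},{"dx":0,"dy":0,"dz":2,"wx":0,"wy":0,"wz":0,"gripper":6},{"dx":0,"dy":0,"dz":0.6,"wx":0,"wy":0,"wz":0,"gripper":6},{"dx":0,"dy":0,"dz":0,"wx":0,"wy":0,"wz":0,"gripper":6},{"dx":0,"dy":0,"dz":0,"wx":0,"wy":0,"wz":0,"gripper":6}]'; python3 go.py 567.5 287.9 21 8.6
python3 - <<'E'
from h import *
s=viewer.camera("scene")
cv2.imwrite("pics/bhov.png",cv2.resize(s[120:230,300:420],(600,550),interpolation=cv2.INTER_CUBIC)[:,:,::-1])
E
```

```text
clock: 32.98
position: [568.4, 287.7, 34.6]
orientation: [2.049, 2.38, 0.003]
wrist_force: [-0.8, -0.2, -1.6]
opening: 65.5
grasp_force: 30.0
t 32.975 pos [568.36 287.69  34.56] yaw 8.530756133685504 q1,q6 [0.36 0.21]
shift cm [ 0.03 -0.08  1.36] norm 1.3587202089047614 turn [ 0. -0. -0.] wz world-yaw -0.0012085334539988501 shift after turn [ 0.03 -0.08  1.36] F [-0.79 -0.2  -1.55] open 65.459619331672 29.99933570623398
```

View pics/bhov.png

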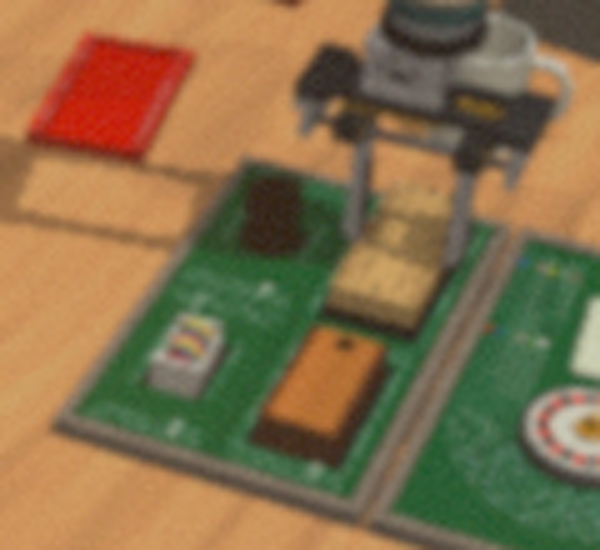

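The board hovers parallel over its well around (390,260), with dark felt showing at its near edge and a clear gap to the domino box. I lower it.

```bash
python3 -m inch '[{"dx":0,"dy":0,"dz":0.4,"wx":0,"wy":0,"wz":0,"gripper":6},{"dx":0,"dy":0,"dz":0.3,"wx":0,"wy":0,"wz":0,"gripper":6},{"dx":0,"dy":0,"dz":0.25,"wx":0,"wy":0,"wz":0,"gripper":6},{"dx":0,"dy":0,"dz":0.15,"wx":0,"wy":0,"wz":0,"gripper":6},{"dx":0,"dy":0,"dz":0.15,"wx":0,"wy":0,"wz":0,"gripper":6},{"dx":0,"dy":0,"dz":0.1,"wx":0,"wy":0,"wz":0,"gripper":6},{"dx":0,"dy":0,"dz":0,"wx":0,"wy":0,"wz":0,"gripper":6}]'
```

```text
clock: 33.9
position: [567.5, 287.4, 20.9]
orientation: [2.05, 2.381, 0.001]
wrist_force: [-2.3, -0.9, 4.8]
opening: 65.5
grasp_force: 30.0
```

```bash
python3 -m inch '[{"dx":0,"dy":0,"dz":0,"wx":0,"wy":0,"wz":0,"gripper":6.8},{"dx":0,"dy":0,"dz":0,"wx":0,"wy":0,"wz":0,"gripper":7.4},{"dx":0,"dy":0,"dz":0,"wx":0,"wy":0,"wz":0,"gripper":7.6},{"dx":0,"dy":0,"dz":-2,"wx":0,"wy":0,"wz":0,"gripper":7.6},{"dx":0,"dy":0,"dz":-4,"wx":0,"wy":0,"wz":0,"gripper":7.6},{"dx":0,"dy":0,"dz":-5,"wx":0,"wy":0,"wz":0,"gripper":7.6},{"dx":0,"dy":0,"dz":-4,"wx":0,"wy":0,"wz":0,"gripper":7.6}]' >/dev/null
python3 -m inch '[{"dx":-4,"dy":-1.5,"dz":0,"wx":0,"wy":0,"wz":0,"gripper":7.6},{"dx":-5,"dy":-2,"dz":0,"wx":0,"wy":0,"wz":0,"gripper":7.6},{"dx":-5,"dy":-2,"dz":0,"wx":0,"wy":0,"wz":0,"gripper":7.6},{"dx":-5,"dy":-2,"dz":0,"wx":0,"wy":0,"wz":0,"gripper":7.6},{"dx":-5,"dy":-2,"dz":0,"wx":0,"wy":0,"wz":0,"gripper":7.6},{"dx":-5,"dy":-2,"dz":0,"wx":0,"wy":0,"wz":0,"gripper":7.6},{"dx":-5,"dy":-2,"dz":0,"wx":0,"wy":0,"wz":0,"gripper":7.6},{"dx":-5,"dy":-2,"dz":0,"wx":0,"wy":0,"wz":0,"gripper":7.6}]'
python3 -m inch '[{"dx":-4,"dy":0,"dz":0,"wx":0,"wy":0,"wz":0,"gripper":7.6},{"dx":0,"dy":0,"dz":0,"wx":0,"wy":0,"wz":0,"gripper":7.6},{"dx":0,"dy":0,"dz":0,"wx":0,"wy":0,"wz":0,"gripper":7.6}]' >/dev/null
python3 - <<'E'
from h import *
t=viewer.camera("top");s=viewer.camera("scene")
a=cv2.resize(t[145:245,195:330],(432,320),interpolation=cv2.INTER_CUBIC)
b=cv2.resize(s[140:220,310:402],(368,320),interpolation=cv2.INTER_CUBIC)
cv2.imwrite("pics/final.png",np.hstack([a,b])[:,:,::-1])
E
```

```text
clock: 35.78
position: [471.7, -123.0, 170.1]
orientation: [2.049, 2.38, 0.001]
wrist_force: [0.3, -0.1, 0.4]
opening: 76.0
grasp_force: 0.0
```

View pics/final.png

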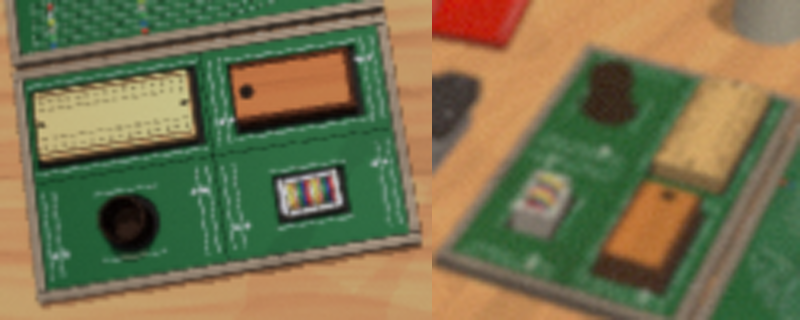

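All four pieces sit flat in their wells: board at (118,115), domino box (293,85), cup (130,222) and rack (310,193). The gripper is clear, so I hand in.

```bash
python3 -c "
from cell import robot
print(robot.close_job())"
```

```text
the job is handed in; nothing more can be done
None
```

I put the cup, rack, domino box and cribbage board into their own wells in the required order and handed the job in at about 36 s; the last pictures show all four seated flat, but the hand-in returned no verdict.

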